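Pack a dome camera kit into its two foam trays

ROBOT

A 6-joint arm with a two-finger parallel gripper is mounted at the origin on a cart in front of the work surface, level with it; the furniture and walls round the work are solid. World frame = base frame: x ahead of the robot, y to its left, z up, the work surface at z = 0. Lengths are in mm, angles in rad, forces in N, time in s.
With the tool pointing down it reaches from about 350 to 875 mm from the base axis. Payload 4.2 kg.
Tool frame: the origin (TCP) lies midway between the tips of the shut fingers; the grasp point (between the pads) lies 19 mm behind it (arm.hold_point_z is the distance from the TCP to the grasp point, in mm); z points along the fingers, y is the line along which they close (so a half turn about z gives the same grasp; the last joint's range is limited). The gripper opens to 85 mm and grips with 20 to 120 N. Pads are 22 mm wide; open, the fingers measure 114 mm over their backs; the gripper's body (76 mm by 85 mm) begins 54 mm behind the grasp point. The pads swing forward as they close: fully open they stand 13 mm farther back than shut.
Start: joints at [1.459, 0.385, 0.008, 0, -1.194, -0.259], TCP at [226.443, 582.514, 231.312] pointing down, gripper open.
Joint ranges: [-3.14, 3.14], [-1.21, 2.06], [-1.07, 1.41], [-3.16, 2.05], [-2.99, -0.16], [-3.1, 3.1]. Speed limits (rad/s): [2.79, 2.79, 3.14, 3.14, 3.14, 3.14].

INTERFACE

Orientations are given as a unit quaternion [x, y, z, w].
In Python, from bench import arm, vision gives the robot as it stands. The module is installed in compiled form; this text tells all that it offers.
- The arm moves only by the tool servo_tool, never from a script. Its argument "plan" is a list of rows, each a list of 7 numbers: the shift along the world's x, y, z each as a share of 300 mm, from -1 to 1, then the turn, a rotation vector about the world's x, y, z each as a share of 2 rad, from -1 to 1, then the opening, from 0 (shut) to 1 (fully open). A call has 1 to 20 rows; each row shifts and turns the commanded pose from where the row before left it; what a row does not reach is not made up. A row lasts 1/8 s, in which the tool goes at most 62.5 mm and 10.7 degrees, less where a joint would pass 70% of its speed; a pose out of reach is approached as far as the arm can. A call with a number of a shift or a turn outside -1 to 1 is refused whole. A call with a gripper value outside its range is refused whole. The fingers move at their own pace and stop on an object; the grip force is fixed at half the most. Time passes only in rows, so rows that do not move let the fingers close. It gives the time, the measured TCP pose, the force, the opening and the grip force at its end, in the units of the state.
- arm.read_state(): the state, without advancing time (a new reading comes with each control period).
- vision.get_image(name): name is "side" or "top" or "wrist"; returns a dict with "image" (420x560x3 uint8, red, green, blue), "z_map" (420x560 float32, mm along the optical axis (not along the pixel's ray), 0 where there is no reading), "K" (3x3 intrinsics, pixels), "D" ([k1, k2, p1, p2, k3] as OpenCV has them; the pictures are not rectified), "world_to_cam" (4x4, takes a point from world to camera coordinates); the wrist camera has in their place "mount" (4x4, takes a point from camera to tool coordinates, whose origin is the TCP and whose axes are the flange's). Camera axes: x right, y down, z forward; pixel columns grow to the right and rows downward; lengths in mm; the calibration is good to about 2 mm. A picture is of the moment at which its call begins: read the wrist's pose just before it.
- arm.job_done(): hands the job in; it is judged then, once.
The state is a dict: "clock": time; "joints": joint angles; "joint_vel": joint speeds; "joint_efforts": joint torques, N m; "position": TCP position; "ee_rot": TCP orientation; "contact_force": force on the tool from outside, world axes, zero at the start; "wrist_torque": the same for the moment, N m; "gripper_width": finger opening in mm; "grasp_force": force on a finger pad.
Only numpy, scipy, OpenCV 4.12 (cv2) and the standard library are available. Lean on these libraries where they do the work, as an engineer would, in place of code of your own. Each camera call takes 0.05 s, during which the arm holds its last target. There are 200 camera calls.

TASK

Pack the camera kit for the installer. Put the USB stick into the open accessory case, shut the case's lid, and only then lay the closed case down into the long recess of the accessory tray. In the square recess of the camera tray lay the mount plate, boss upward, seat the grey adapter ring down over its collar, and stand the dome camera centred on the ring; leave the mug and the calculator where they are.

Things in the scene. Friction and masses are not known exactly. Their poses are not given: they have to be found in the camera images.
- stick: Black USB stick with a bright plug, lying flat: 18 wide (its x) x 53 long (its y) x 8.5 mm high. Origin at the centre of its underside, z up. The plug (12 wide) points to its -y and begins 14 mm from the origin; hold it across the 18 mm width.
- case: Blue accessory case, 100 (x) x 66 (y) x 29.5 mm when shut, loose, 0.13 kg. Origin: centre of its underside, z up. Walls 2.5 thick, 25 mm high; floor 2.5 mm. Lid hinged on the +x end, where a bay holds screws behind a divider (x = 23.5 to 25.5 mm, top at z = 18.5); the stick's space is x = -47 to +23, y = -30 to +30 mm. Hold the shut case across its 66 mm, tips at z = 13 mm or higher.
- case_lid (a joint): Lid of the case: 0 = shut, 2.1 = fully open. Hinge axis along the case's y at its x = +50, z = 25.5 mm; a plate 100 long x 64 wide x 4 mm, orange latch on the free edge. At the start it stands open past upright, leaning to the case's +x. Light and slightly stiff: 0.2 N at the free edge swings it; near upright it stays where left, below about 1 rad it drops shut; nothing locks it.
- mount: Pale, almost white aluminium camera mount plate: plate 66 x 66 x 10 mm, on it a round collar of 38 mm diameter up to z = 16 mm and on that a round boss of 20 mm diameter up to z = 26 mm. Origin at the centre of its underside, z up. 0.12 kg. Hold it by the boss.
- ring: Grey plastic adapter ring, 68 mm outside, 48 mm clear hole right through, 22 mm high, 0.06 kg. Origin on its axis at its underside, z up. Over the mount's collar it rests on the plate.
- camera: Dome camera: white round foot of 72 mm diameter and 22 mm high, black dome of 60 mm diameter above it from z = 25 to 54 mm (rounded, widest at the bottom). Origin at the centre of its underside, z up. About 0.16 kg. Hold it by the lower part of the dome, and stand it foot down.
- camera_tray: Square card tray with dark foam, 136 x 136 mm, fixed to the mat; card rim 27 mm high, foam top at 24 mm. In its middle a square recess 74 x 74 mm, 10 mm deep (floor 14 mm above the underside), sides along the tray's x and y, its mouth chamfered by 3 mm. Origin at the centre of its underside, z up.
- accessory_tray: Longer card tray with dark foam, 168 (x) x 130 (y) mm, fixed to the mat; card rim 27 mm high, foam top at 24 mm. In its middle an oblong recess 108 (x) x 74 (y) mm, 10 mm deep (floor 14 mm above the underside), its mouth chamfered by 3 mm; the case may lie in it either way round. Origin at the centre of its underside, z up.
- mug: Bystander: white mug with dark stripes, 86 x 120 x 90 mm, on the bare table at the far right. Origin at the centre of its underside.
- calculator: Bystander: dark desk calculator, 155 (x) x 105 (y) x 18 mm, on the bare table at the near right. Origin at the centre of its underside. All other things and both trays lie on a pale grey work mat whose top is 3 mm above the table.
Things that resemble listed ones, but are neither listed nor needed, are in the scene too. Of the things shaped like the mount, the white one is meant. What is shaped like the camera but brown is not meant.

How it is judged:
By the outcome, as a careful person would: the job done as asked, in the order asked, and still so for the second after the job is handed in, with the robot touching nothing.
It also fails if it takes over 125 s, if anything falls off the work surface, if the arm or the gripper's body presses on something with over 40 N, if the wrist force passes 120 N, or if a joint passes its speed limit or range.

## Working session

There is one attempt and no reset: what is moved stays moved. The work goes in short steps, Python scripts to look and compute and a tool call to move; the robot and the scene stay as the last step left them, time stands still between calls to the robot, and variables do not carry over. Pictures are saved under pics/ and viewed, at most 14 in all, crops included, and the job is handed in when it is done.

Besides the shell and the picture viewer there is one more tool, called after "Request:" as name(argument=value, ...) on one line, values as JSON. servo_tool: Moves the arm, as the interface text tells. Its arguments: {"type":"object","properties":{"plan":{"type":"array"}},"required":["plan"]}

```bash
mkdir -p pics
cat > h.py <<'E'
import numpy as np, cv2
from bench import arm, vision
from scipy.spatial.transform import Rotation as R
def snap(n):
    s=arm.read_state(); d=vision.get_image(n)
    if n=="wrist":
        T=np.eye(4);T[:3,:3]=R.from_quat(s["ee_rot"]).as_matrix();T[:3,3]=s["position"]
        d["c2w"]=T@np.array(d["mount"])
    else: d["c2w"]=np.linalg.inv(np.array(d["world_to_cam"]))
    return d
def save(d,f,crop=None,sc=1):
    im=d["image"][:,:,::-1]
    if crop: im=im[crop[1]:crop[3],crop[0]:crop[2]]
    cv2.imwrite("pics/"+f,cv2.resize(im,None,fx=sc,fy=sc,interpolation=cv2.INTER_CUBIC))
def rays(d,px):
    p=cv2.undistortPoints(np.array(px,float).reshape(-1,1,2),np.array(d["K"]),np.array(d["D"],float)).reshape(-1,2)
    return np.c_[p,np.ones(len(p))]
def onplane(d,px,z):
    r=rays(d,px)@d["c2w"][:3,:3].T; o=d["c2w"][:3,3]
    return o+r*((z-o[2])/r[:,2])[:,None]
def cloud(d):
    h,w=d["z_map"].shape; u,v=np.meshgrid(np.arange(w),np.arange(h))
    r=rays(d,np.c_[u.ravel(),v.ravel()])*d["z_map"].reshape(-1,1)
    return (r@d["c2w"][:3,:3].T+d["c2w"][:3,3]).reshape(h,w,3)
E
python3 - <<'E'
from h import *
for n in ("top","side","wrist"):
    d=snap(n); save(d,n+"0.png",sc=1.4); print(n,d["c2w"].round(2).tolist(),np.array(d["K"]).round(1).tolist())
s=arm.read_state();print(s,arm.hold_point_z)
E
```

```text
top [[-0.01, -0.99, 0.16, 248.72], [-1.0, 0.0, -0.01, 41.24], [0.01, -0.16, -0.99, 1395.71], [0.0, 0.0, 0.0, 1.0]] [[526.3, 0.0, 277.4], [0.0, 526.3, 204.7], [0.0, 0.0, 1.0]]
side [[-0.84, 0.38, -0.39, 933.09], [0.55, 0.58, -0.61, 755.45], [-0.01, -0.72, -0.69, 856.97], [0.0, 0.0, 0.0, 1.0]] [[419.7, 0.0, 281.2], [0.0, 419.7, 211.2], [0.0, 0.0, 1.0]]
wrist [[-0.36, -0.88, -0.31, 305.42], [-0.93, 0.34, 0.12, 551.38], [0.0, 0.33, -0.94, 373.71], [0.0, 0.0, 0.0, 1.0]] [[369.4, 0.0, 281.6], [0.0, 369.4, 204.7], [0.0, 0.0, 1.0]]
{'clock': 0.15, 'joints': array([ 1.45860203e+00,  3.85368854e-01,  6.94095191e-03, -3.10019681e-04,
       -1.19402867e+00, -2.58605369e-01]), 'joint_vel': array([ 0.00083762, -0.0024561 ,  0.00280108,  0.00075977, -0.00048783,
        0.00139408]), 'joint_efforts': array([-2.44097528e-04, -3.92680585e+01,  1.88579625e+01,  4.18859929e+00,
       -3.42360734e-03, -3.36592748e-06]), 'position': array([226.30979994, 582.11253381, 230.48627904]), 'ee_rot': array([ 9.82851739e-01, -1.84395633e-01, -8.29885560e-05,  8.38439054e-04]), 'contact_force': array([ 0.13657919, -0.26882886, -0.70712965]), 'wrist_torque': array([ 0.01086952, -0.03699436,  0.02440238]), 'grasp_force': 0.0, 'gripper_width': 85.36163657256351} 18.700000000000003
```

View pics/top0.png

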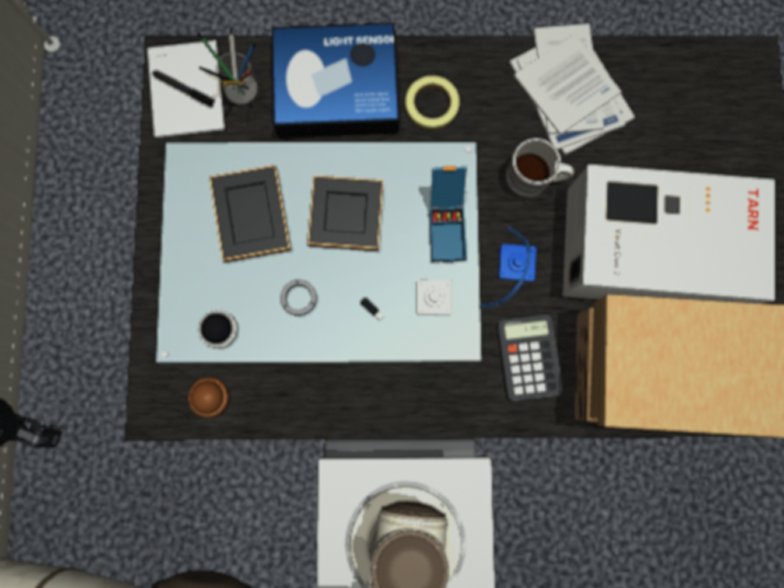

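View pics/side0.png

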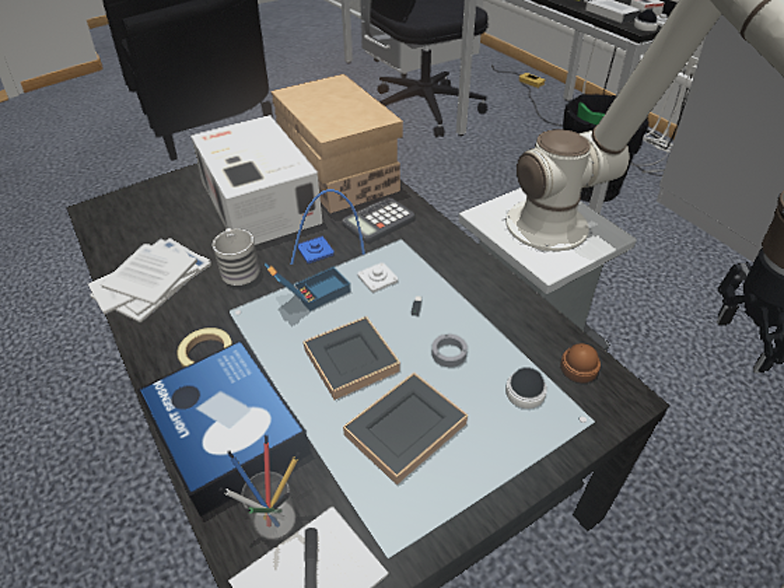

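The top view shows these things and lookalikes (pixels in the 1.4x picture):
- **Mount:** the white plate at (434,297), against the blue one with a cable at (517,262).
- **Camera:** white foot and black dome at (217,329), against the brown one at (208,397).
- **Ring:** the grey ring at (299,297), against the yellow tape at (432,100).
- **Stick:** black with a bright plug at (372,308), against the pen at (183,88).
- **Case:** the open one at (448,215), against the blue box at (335,80).
- **Trays:** the square one at (345,213) and the long one at (250,212).

By the description I choose the white plate, white foot, grey ring and short stick.

Run:
```python
from h import *
d=snap("top"); save(d,"crop1.png",(100,90,400,290),2.6)
C=cloud(d)
P=dict(mount=(434,297,29),ring=(299,297,25),stick=(372,308,11),stickplug=(381,316,11),cam=(217,329,55),ctray=(345,213,27),atray=(250,212,27),caseopen=(448,240,28),casefar=(448,262,28),hinge=(448,208,28),lidtop=(449,168,100),mug=(532,165,90),calc=(530,358,20),box=(590,235,150))
for k,(u,v,z) in P.items():
    print(k,onplane(d,[(u/1.4,v/1.4)],z)[0].round(0),C[int(v/1.4),int(u/1.4)].round(0))
```

```text
mount [447. -56.  29.] [447. -56.  34.]
ring [449. 197.  25.] [453. 202.  -1.]
stick [429.  61.  11.] [429.  62.   8.]
stickplug [414.  44.  11.] [415.  44.  11.]
cam [386. 342.  55.] [386. 343.  54.]
ctray [610. 112.  27.] [613. 113.  16.]
atray [613. 293.  27.] [616. 296.  17.]
caseopen [556. -84.  28.] [563. -86.   4.]
casefar [514. -84.  28.] [519. -86.   5.]
hinge [619. -85.  28.] [620. -85.  29.]
lidtop [675. -82. 100.] [668. -78. 120.]
mug [ 684. -236.   90.] [ 709. -251.   22.]
calc [ 333. -234.   20.] [ 335. -234.   13.]
box [ 537. -320.  150.] [ 541. -321.  143.]
```

View pics/crop1.png

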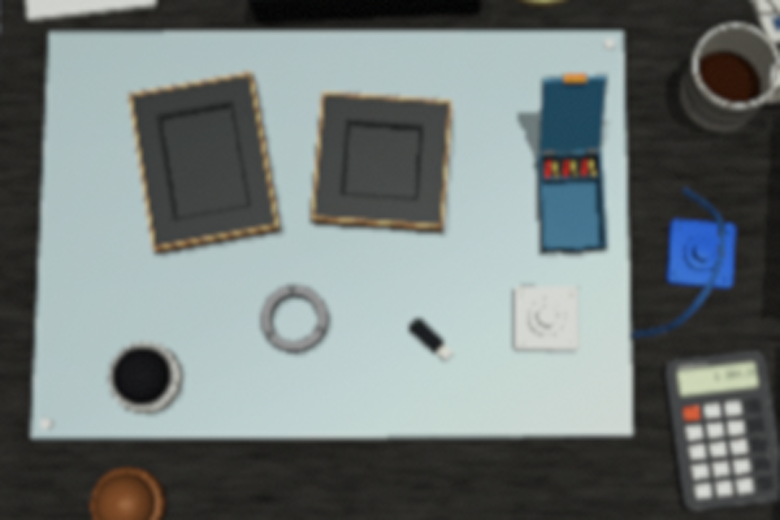

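The crop confirms the choice. In crop pixels: white mount at (546,318), grey ring at (295,318), stick at (430,338) with its plug at (447,352), camera at (145,376). The case is at (573,180), and its lid leans away from the robot. Next I move over the mat for a survey picture.

Request:
servo_tool(plan=[[0.097, -0.163, 0.025, 0, 0, 0.0185, 1], [0.097, -0.163, 0.025, 0, 0, 0.0185, 1], [0.097, -0.163, 0.025, 0, 0, 0.0185, 1], [0.097, -0.163, 0.025, 0, 0, 0.0185, 1], [0.097, -0.163, 0.025, 0, 0, 0.0185, 1], [0.097, -0.163, 0.025, 0, 0, 0.0185, 1], [0.097, -0.163, 0.025, 0, 0, 0.0185, 1], [0.097, -0.163, 0.025, 0, 0, 0.0185, 1], [0.097, -0.163, 0.025, 0, 0, 0.0185, 1], [0.097, -0.163, 0.025, 0, 0, 0.0185, 1], [0, 0, 0, 0, 0, 0, 1], [0, 0, 0, 0, 0, 0, 1]])

```text
clock: 1.7
position: [517.2, 93.4, 305.9]
ee_rot: [1.0, -0.001, -0.0, -0.0]
contact_force: [-1.0, -0.2, 0.1]
gripper_width: 85.5
grasp_force: 0.0
```

Run:
```python
from h import *
d=snap("wrist"); save(d,"w1.png",sc=1.4); np.savez("w1.npz",**d)
s=arm.read_state();print(s["clock"],s["joints"].round(3),s["position"].round(1),s["ee_rot"].round(3),s["contact_force"])
```

```text
1.75 [ 0.489  0.168 -0.105 -0.    -1.298  1.082] [517.   93.9 306. ] [ 1. -0. -0. -0.] [ 0.73967758 -0.98671382 -0.53544507]
```

View pics/w1.png

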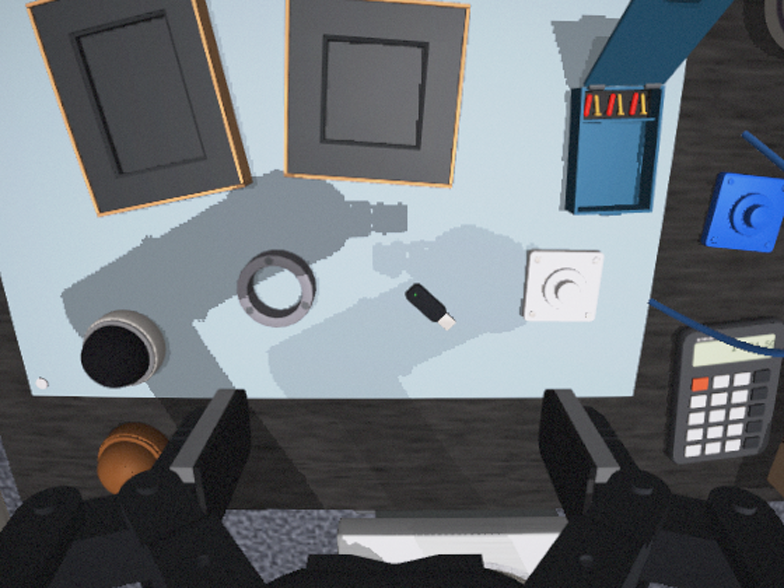

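The survey picture shows everything I need (1.4x pixels): stick (430,305), mount (564,287), ring (276,288), camera (122,348), case (613,150) and both tray recesses. I'll measure them from the depth cloud and masks.

```bash
cat >> h.py <<'E'
def comp(mask,seed):
    n,l=cv2.connectedComponents(mask.astype(np.uint8)); 
    return l==l[seed[1],seed[0]]
def rect(P):
    return cv2.minAreaRect(P[:,:2].astype(np.float32).reshape(-1,1,2))
def px(m):
    v,u=np.nonzero(m); return np.c_[u,v]
E
python3 - <<'E'
from h import *
d=dict(np.load("w1.npz")); C=cloud(d); Z=C[...,2]; im=d["image"].astype(int); g=im.sum(2)/3
for k,(u,v) in dict(mat=(480,230),mount=(545,310),boss=(564,287),stick=(425,300),ringtop=(252,270),cam=(115,355),recC=(375,90),foamC=(305,90),rimC=(290,140),recA=(140,90),case=(620,160),lidend=(640,50)).items(): print(k,C[int(v/1.4),int(u/1.4)].round(1))
def rep(n,seed,mask,z):
    m=comp(mask,(int(seed[0]/1.4),int(seed[1]/1.4))); P=onplane(d,px(m),z); r=rect(P); print(n,m.sum(),np.round(r[0],1),np.round(r[1],1),round(r[2],1)); return m,P
mx,mn=im.max(2),im.min(2)
rep("mount",(540,310),(mn>185)&(mx-mn<20),13)
m,P=rep("stickblack",(420,292),(g<70),11); print(P[:,:2].mean(0))
v,u=np.nonzero((mn>180)); 
m,P=rep("plug",(446,322),(mn>150)&(mx-mn<25),7)
def near(zlo,zhi,box,n):
    m=np.zeros(Z.shape,bool); x0,y0,x1,y1=[int(a/1.4) for a in box]; m[y0:y1,x0:x1]=True
    m&=(Z>zlo)&(Z<zhi); P=C[m]; r=rect(P); print(n,m.sum(),np.round(r[0],1),np.round(r[1],1),round(r[2],1),"mean",P.mean(0).round(1)); return P
P=near(20,30,(225,235,330,340),"ring")
c,rr=cv2.minEnclosingCircle(P[:,:2].astype(np.float32)); print(c,rr)
near(26,33,(535,255,600,320),"boss")
P=near(40,62,(75,305,170,400),"dome"); print(cv2.minEnclosingCircle(P[:,:2].astype(np.float32)))
near(12,62,(75,305,170,400),"camall")
near(20,35,(10,0,255,220),"atray")
near(20,35,(278,0,475,195),"ctray")
near(23,33,(560,80,668,220),"caserim")
near(50,200,(560,0,740,95),"lid")
for n,s in (("recC",(375,90)),("recA",(140,90))):
    pass
E
```

```text
mat [499.3  18.4   3.2]
mount [427.6 -43.8  13.9]
boss [455.1 -52.4  30.7]
stick [437.1  66.2  12.8]
ringtop [471.4 214.9  28.1]
cam [401.7 336.5  52.2]
recC [615.5 108.8  16.9]
foamC [615.6 162.3  27.7]
rimC [577.8 175.5  27.5]
recA [618.4 296.1  16.4]
case [560.9 -97.7   6. ]
lidend [642.1 -76.7  68.2]
mount 2473 [448.9 -59. ] [66.7 65.6] 89.7
stickblack 395 [433.5  64.7] [39.5 17.7] 46.2
[433.77322977  64.87664092]
plug 105 [412.3  44.9] [13.7 13.3] 48.4
ring 1226 [450.2 197.8] [66.6 66.3] 32.6 mean [451.3 197.7  25.3]
(449.8731994628906, 197.64505004882812) 34.12875747680664
boss 216 [450.  -57.3] [19.2 19.4] 2.8 mean [450.2 -57.1  30. ]
dome 1363 [392.2 346.7] [56.3 50.6] 43.2 mean [395.2 342.6  50.6]
((391.47418212890625, 347.3642883300781), 28.240497589111328)
camall 2527 [394.7 342.8] [71.  60.1] 41.6 mean [399.5 337.4  39.9]
atray 10962 [612.7 293.1] [168.3 131.6] 10.4 mean [607.7 294.8  27.6]
ctray 11709 [612.6 109.1] [136.5 136.3] 86.4 mean [615.1 108.7  27.9]
caserim 1216 [570.  -86.4] [105.7  67.7] 2.3 mean [573.8 -87.   28.1]
lid 3281 [648.6 -83.3] [36.4 65.6] 1.7 mean [650.7 -81.6  82.8]
```

The sizes match the descriptions (mount 66.7, ring 68, trays 168x131 and 136). I pick the mount by its boss at about (450,-57.5).

Request:
servo_tool(plan=[[-0.028, -0.063, -0.1, 0, 0, 0, 0.6], [-0.028, -0.063, -0.1, 0, 0, 0, 0.6], [-0.028, -0.063, -0.1, 0, 0, 0, 0.6], [-0.028, -0.063, -0.1, 0, 0, 0, 0.6], [-0.028, -0.063, -0.1, 0, 0, 0, 0.6], [-0.028, -0.063, -0.1, 0, 0, 0, 0.6], [-0.028, -0.063, -0.1, 0, 0, 0, 0.6], [-0.028, -0.063, -0.1, 0, 0, 0, 0.6], [0, 0, -0.03, 0, 0, 0, 0.6], [0, 0, -0.03, 0, 0, 0, 0.6], [0, 0, -0.03, 0, 0, 0, 0.6], [0, 0, -0.03, 0, 0, 0, 0.6], [0, 0, -0.03, 0, 0, 0, 0.6], [0, 0, 0, 0, 0, 0, 0.6], [0, 0, 0, 0, 0, 0, 0], [0, 0, 0, 0, 0, 0, 0], [0, 0, 0, 0, 0, 0, 0], [0, 0, 0, 0, 0, 0, 0]])

```text
clock: 4.0
position: [450.6, -57.7, 21.9]
ee_rot: [1.0, -0.0, 0.0, -0.0]
contact_force: [-1.3, -0.2, 5.5]
gripper_width: 16.3
grasp_force: 58.6
```

Request:
servo_tool(plan=[[0, 0, 0.03, 0, 0, 0, 0], [0, 0, 0.05, 0, 0, 0, 0], [0, 0, 0.08, 0, 0, 0, 0], [0, 0, 0.08, 0, 0, 0, 0], [0, 0, 0.08, 0, 0, 0, 0], [0, 0, 0, 0, 0, 0, 0], [0, 0, 0, 0, 0, 0, 0]])

```text
clock: 4.88
position: [449.4, -57.8, 116.6]
ee_rot: [1.0, -0.001, -0.001, -0.0]
contact_force: [-0.7, -0.2, -2.1]
gripper_width: 16.1
grasp_force: 58.6
```

Run:
```python
from h import *
d=snap("wrist"); save(d,"w2.png",(120,120,440,420),2); np.savez("w2.npz",**d)
s=arm.read_state();print(s["clock"],s["position"].round(1),s["contact_force"],s["wrist_torque"],s["gripper_width"],s["grasp_force"])
```

```text
4.925 [449.3 -57.8 116.3] [ 0.32573278 -0.34471594 -1.07848013] [-0.0100985   0.00128615  0.02757208] 16.61578656881679 58.627867698669434
```

View pics/w2.png

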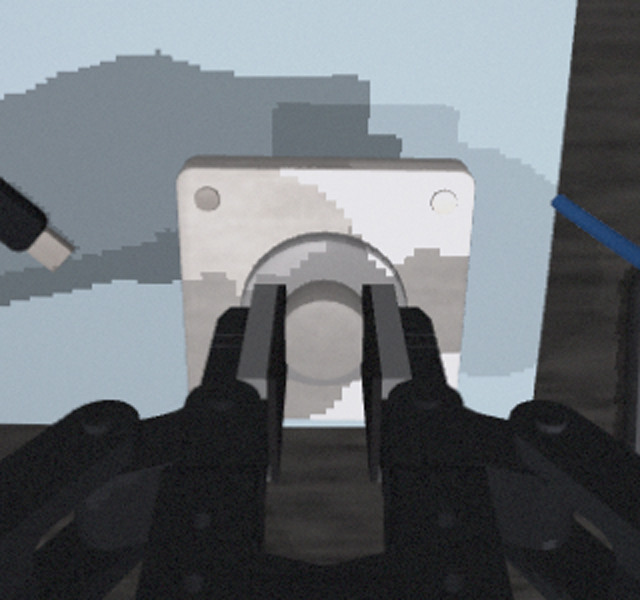

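The mount is held level by the boss; its front edge is at crop row 165. Next I check its offset in the hand.

Run:
```python
from h import *
d=dict(np.load("w2.npz"))
f=lambda u,v:(u/2+120,v/2+120)
print(onplane(d,[f(181,180),f(470,180),f(325,167),f(185,300),f(466,300)],108.4).round(1))
print(onplane(d,[f(325,280),f(289,300),f(362,300)],124.4).round(1))
```

```text
[[479.  -27.  108.4]
 [478.9 -90.2 108.4]
 [482.  -58.5 108.4]
 [449.3 -25.9 108.4]
 [449.1 -91.2 108.4]]
[[463.  -58.4 124.4]
 [458.3 -50.9 124.4]
 [458.3 -66.1 124.4]]
```

Request:
servo_tool(plan=[[0.091, 0.093, 0, 0, 0, -0.0052, 0], [0.091, 0.093, 0, 0, 0, -0.0052, 0], [0.091, 0.093, 0, 0, 0, -0.0052, 0], [0.091, 0.093, 0, 0, 0, -0.0052, 0], [0.091, 0.093, 0, 0, 0, -0.0052, 0], [0.091, 0.093, 0, 0, 0, -0.0052, 0], [0, 0, 0, 0, 0, 0, 0], [0, 0, -0.05, 0, 0, 0, 0], [0, 0, -0.05, 0, 0, 0, 0], [0, 0, -0.05, 0, 0, 0, 0], [0, 0, -0.05, 0, 0, 0, 0], [0, 0, -0.013, 0, 0, 0, 0], [0, 0, -0.013, 0, 0, 0, 0], [0, 0, -0.013, 0, 0, 0, 0], [0, 0, -0.013, 0, 0, 0, 0], [0, 0, -0.013, 0, 0, 0, 0], [0, 0, 0, 0, 0, 0, 0]])

```text
clock: 7.05
position: [613.8, 109.6, 37.5]
ee_rot: [1.0, -0.032, -0.0, 0.0]
contact_force: [0.8, 0.0, -1.4]
gripper_width: 16.3
grasp_force: 58.7
```

Request:
servo_tool(plan=[[0, 0, -0.006, 0, 0, 0, 0], [0, 0, 0, 0, 0, 0, 0], [0, 0, 0, 0, 0, 0, 0.5], [0, 0, 0, 0, 0, 0, 0.5], [0, 0, 0, 0, 0, 0, 0.5], [0, 0, 0.05, 0, 0, 0, 0.5], [0, 0, 0.15, 0, 0, 0, 1], [0, 0, 0.15, 0, 0, 0, 1], [0, 0, 0.15, 0, 0, 0, 1], [0, 0, 0, 0, 0, 0, 1], [0, 0, 0, 0, 0, 0, 1]])

```text
clock: 8.43
position: [613.6, 109.7, 186.4]
ee_rot: [0.999, -0.032, 0.0, -0.0]
contact_force: [-0.8, -0.1, -0.4]
gripper_width: 85.2
grasp_force: 0.0
```

```bash
cat > v.py <<'E'
from h import *
d=snap("wrist"); np.savez("w3.npz",**d); C=cloud(d); Z=C[...,2]
s=arm.read_state();print(s["clock"],s["position"].round(1),s["contact_force"].round(1))
inb=lambda x,y,r:(abs(C[...,0]-x)<r)&(abs(C[...,1]-y)<r)
x,y=612.6,109.1
im=d["image"].astype(int)
m=inb(x,y,40)&(im.min(2)>110)&(Z<60); P=onplane(d,px(m&(Z<31)),27)
print("plate",rect(P),"zmed",np.median(C[m&(Z<31)][:,2]))
b=inb(x,y,40)&(Z>38)&(Z<48)&(im.min(2)>100); print("boss",b.sum(),C[b].mean(0).round(1),rect(C[b]))
t=inb(x,y,85)&(Z>22)&(Z<36); print("tray",rect(C[t]))
save(d,"w3.png",sc=1.2)
E
python3 v.py
```

```text
8.475 [613.3 109.5 185.4] [ 0.4  0.3 -0.6]
plate ((613.1582641601562, 109.3348388671875), (66.22421264648438, 67.21009063720703), 85.8551025390625) zmed 27.77793124411312
boss 484 [614.1 109.5  43.7] ((613.45361328125, 109.4782943725586), (18.671998977661133, 20.053199768066406), 85.56100463867188)
tray ((612.7948608398438, 109.6485824584961), (136.90536499023438, 136.1052703857422), 85.83963775634766)
```

View pics/w3.png

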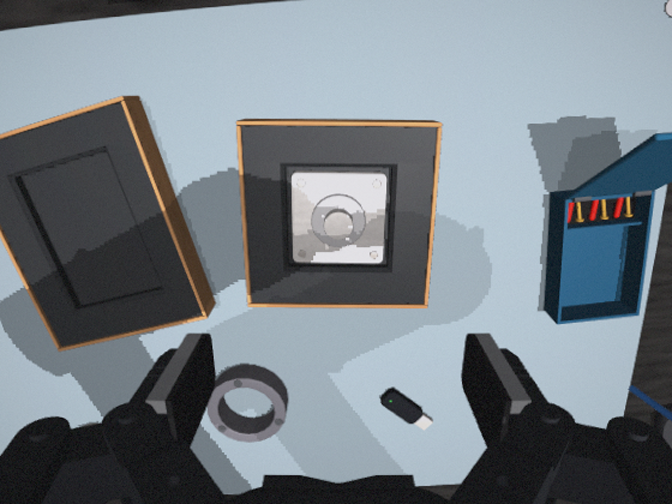

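The mount is seated: plate square in the recess at about (613.2,109.4), top at z=27.8. Next is the ring.

Request:
servo_tool(plan=[[-0.0908, 0.049, -0.07, 0, 0, 0, 1], [-0.0908, 0.049, -0.07, 0, 0, 0, 1], [-0.0908, 0.049, -0.07, 0, 0, 0, 1], [-0.0908, 0.049, -0.07, 0, 0, 0, 1], [-0.0908, 0.049, -0.07, 0, 0, 0, 1], [-0.0908, 0.049, -0.07, 0, 0, 0, 1], [0, 0, -0.03, 0, 0, 0, 1], [0, 0, -0.03, 0, 0, 0, 1], [0, 0, -0.03, 0, 0, 0, 1], [0, 0, -0.03, 0, 0, 0, 1], [0, 0, -0.03, 0, 0, 0, 1], [0, 0, -0.03, 0, 0, 0, 1], [0, 0, 0, 0, 0, 0, 1], [0, 0, 0, 0, 0, 0, 0.5], [0, 0, 0, 0, 0, 0, 0.5], [0, 0, 0, 0, 0, 0, 0.5]])

```text
clock: 10.48
position: [450.9, 198.0, 7.1]
ee_rot: [1.0, -0.031, 0.0, -0.0]
contact_force: [-1.2, -1.1, 5.2]
gripper_width: 65.8
grasp_force: 64.8
```

Request:
servo_tool(plan=[[0, 0, 0.03, 0, 0, 0, 0.5], [0, 0, 0.08, 0, 0, 0, 0.5], [0, 0, 0.1, 0, 0, 0, 0.5], [0, 0, 0.1, 0, 0, 0, 0.5], [0.0903, -0.0493, 0, 0, 0, 0, 0.5], [0.0903, -0.0493, 0, 0, 0, 0, 0.5], [0.0903, -0.0493, 0, 0, 0, 0, 0.5], [0.0903, -0.0493, 0, 0, 0, 0, 0.5], [0.0903, -0.0493, 0, 0, 0, 0, 0.5], [0.0903, -0.0493, 0, 0, 0, 0, 0.5], [0, 0, 0, 0, 0, 0, 0.5], [0, 0, 0, 0, 0, 0, 0.5]])

```text
clock: 11.98
position: [612.5, 109.2, 99.0]
ee_rot: [0.999, -0.032, -0.0, -0.0]
contact_force: [-0.8, 0.3, -1.4]
gripper_width: 65.4
grasp_force: 66.4
```

Run:
```python
from h import *
d=snap("wrist"); np.savez("w4.npz",**d); C=cloud(d); Z=C[...,2]
s=arm.read_state();print(s["clock"],s["position"].round(1),s["contact_force"].round(1))
save(d,"w4.png",(120,120,440,420),2)
im=d["image"].astype(int)
x,y,_=s["position"]
m=(abs(C[...,0]-x)<45)&(abs(C[...,1]-y)<45)&(Z>105)&(Z<128)&(im.min(2)>60)
P=C[m]; print(m.sum(),P.min(0),P.max(0))
from scipy.optimize import least_squares
v,u=np.nonzero(m); h=P[P[:,0]>x+12]
hull=cv2.convexHull(P[:,:2].astype(np.float32)).reshape(-1,2); hull=hull[hull[:,0]>x+3]
print(hull.round(0).tolist())
r=least_squares(lambda p:np.hypot(hull[:,0]-p[0],hull[:,1]-p[1])-34,[x,y]); print(r.x,abs(r.fun).max())
```

```text
12.025 [612.3 109.4  99.2] [ 0.5  0.7 -0.2]
10809 [577.70381252  68.89067077 105.01655193] [645.86385172 154.37035666 127.97953011]
[[646.0, 111.0], [646.0, 112.0], [645.0, 115.0], [644.0, 120.0], [643.0, 123.0], [623.0, 154.0], [623.0, 154.0], [620.0, 69.0], [621.0, 69.0], [621.0, 69.0], [622.0, 70.0], [637.0, 87.0], [638.0, 88.0], [640.0, 91.0], [642.0, 93.0], [643.0, 95.0], [644.0, 99.0], [645.0, 102.0], [645.0, 104.0]]
[612.74675236 109.08690182] 12.356529178510414
```

View pics/w4.png

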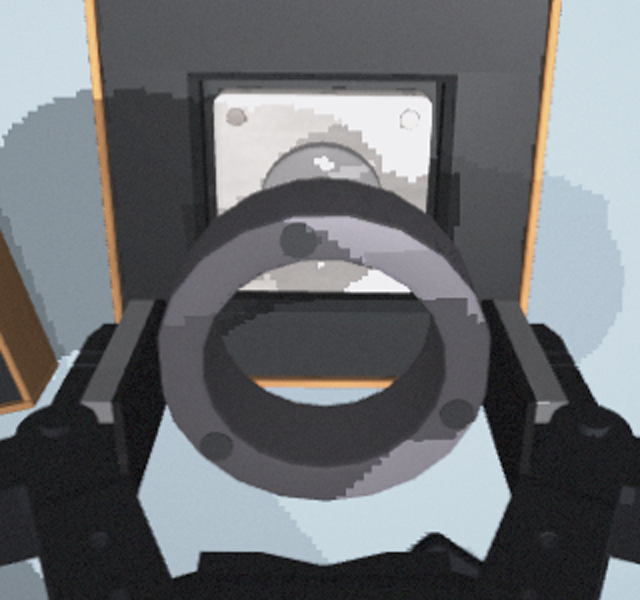

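The ring is held level. Its far edge is at x=646, so its centre is about 611.9 and it needs +1.3 in x. I lower it over the collar.

Request:
servo_tool(plan=[[0.004, 0, -0.05, 0, 0, 0, 0.5], [0, 0, -0.05, 0, 0, 0, 0.5], [0, 0, -0.05, 0, 0, 0, 0.5], [0, 0, -0.05, 0, 0, 0, 0.5], [0, 0, -0.012, 0, 0, 0, 0.5], [0, 0, -0.012, 0, 0, 0, 0.5], [0, 0, -0.003, 0, 0, 0, 0.5], [0, 0, 0, 0, 0, 0, 0.5]])

```text
clock: 13.02
position: [614.7, 109.3, 31.4]
ee_rot: [0.999, -0.032, 0.0, -0.0]
contact_force: [0.3, -0.9, -0.3]
gripper_width: 65.3
grasp_force: 66.5
```

Request:
servo_tool(plan=[[0, 0, -0.002, 0, 0, 0, 0.5], [0, 0, 0, 0, 0, 0, 1], [0, 0, 0, 0, 0, 0, 1], [0, 0, 0, 0, 0, 0, 1], [0, 0, 0.05, 0, 0, 0, 1], [0, 0, 0.15, 0, 0, 0, 1], [0, 0, 0.15, 0, 0, 0, 1], [0, 0, 0.15, 0, 0, 0, 1], [0, 0, 0, 0, 0, 0, 1], [0, 0, 0, 0, 0, 0, 1]])

```text
clock: 14.28
position: [613.9, 109.1, 180.7]
ee_rot: [0.999, -0.032, 0.0, -0.0]
contact_force: [-0.2, -1.0, 0.3]
gripper_width: 85.1
grasp_force: 0.0
```

Run:
```python
from h import *
d=snap("wrist"); np.savez("w5.npz",**d); C=cloud(d); Z=C[...,2]; im=d["image"].astype(int)
s=arm.read_state();print(s["clock"],s["position"].round(1),s["contact_force"].round(1))
near=(abs(C[...,0]-613)<45)&(abs(C[...,1]-109)<45)
m=near&(Z>45)&(Z<55); P=C[m]; print("ring",P.mean(0).round(1),cv2.minEnclosingCircle(P[:,:2].astype(np.float32)), np.percentile(P[:,2],[5,50,95]))
b=near&(np.hypot(C[...,0]-613,C[...,1]-109)<16)&(Z>38)&(Z<48); print("boss",C[b].mean(0),b.sum(),rect(C[b]))
t=(abs(C[...,0]-613)<85)&(abs(C[...,1]-109)<85)&(Z>22)&(Z<36); print("tray",rect(C[t]))
```

```text
14.325 [613.6 109.  179.7] [-0.1  0.  -0.7]
ring [615.4 109.   49.4] ((613.87548828125, 109.03364562988281), 33.89164733886719) [47.28693766 49.57851188 50.82803238]
boss [614.14986253 109.4887875   43.68405611] 505 ((613.6558227539062, 109.39029693603516), (19.164255142211914, 19.59530258178711), 86.74132537841797)
tray ((612.75732421875, 109.66822814941406), (136.69293212890625, 136.0675811767578), 85.87268829345703)
```

Request:
servo_tool(plan=[[-0.122, 0.131, 0.017, 0, 0, 0, 1], [-0.122, 0.131, 0.017, 0, 0, 0, 1], [-0.122, 0.131, 0.017, 0, 0, 0, 1], [-0.122, 0.131, 0.017, 0, 0, 0, 1], [-0.122, 0.131, 0.017, 0, 0, 0, 1], [-0.122, 0.131, 0.017, 0, 0, 0, 1], [0, 0, 0, 0, 0, 0, 1], [0, 0, 0, 0, 0, 0, 1]])

```text
clock: 15.32
position: [394.3, 344.6, 209.8]
ee_rot: [1.0, -0.031, -0.001, 0.001]
contact_force: [1.1, -0.2, 0.1]
gripper_width: 85.4
grasp_force: 0.0
```

Run:
```python
from h import *
d=snap("wrist"); np.savez("w6.npz",**d); C=cloud(d); Z=C[...,2]; im=d["image"].astype(int)
s=arm.read_state();print(s["clock"],s["position"].round(1),s["contact_force"].round(1))
near=np.hypot(C[...,0]-392,C[...,1]-345)<50
m=near&(Z>40)&(Z<62); P=C[m]; print("dome",P.mean(0).round(1),P.min(0).round(1),P.max(0).round(1),cv2.minEnclosingCircle(P[:,:2].astype(np.float32)))
m=near&(Z>14)&(Z<30)&(im.min(2)>90); P=C[m]; print("foot",m.sum(),P.min(0).round(1),P.max(0).round(1),cv2.minEnclosingCircle(P[:,:2].astype(np.float32)))
save(d,"w6.png",sc=1)
```

```text
15.375 [394.7 344.2 209.9] [ 0.1 -0.4  0.7]
dome [393.8 348.1  50.8] [364.5 320.7  40. ] [419.  376.3  59. ] ((390.83978271484375, 348.46728515625), 28.192569732666016)
foot 1230 [354.2 312.9  14. ] [426.3 384.4  30. ] ((390.2349853515625, 348.53936767578125), 36.17147445678711)
```

View pics/w6.png

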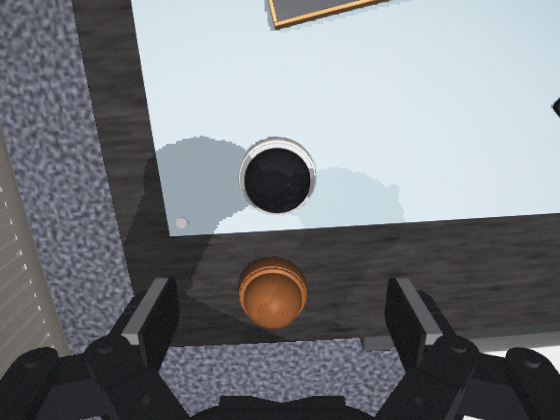

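The camera is at (390.4,348.5), foot radius 36.2 as expected; the brown one at pixel (272,293) stays clear. Grasp it by the lower dome.

Request:
servo_tool(plan=[[-0.0137, 0.0137, -0.1, 0, 0, 0, 1], [0, 0, -0.1, 0, 0, 0, 1], [0, 0, -0.1, 0, 0, 0, 1], [0, 0, -0.1, 0, 0, 0, 1], [0, 0, -0.1, 0, 0, 0, 1], [0, 0, -0.03, 0, 0, 0, 1], [0, 0, -0.03, 0, 0, 0, 1], [0, 0, -0.03, 0, 0, 0, 1], [0, 0, -0.03, 0, 0, 0, 1], [0, 0, -0.008, 0, 0, 0, 1], [0, 0, 0, 0, 0, 0, 1], [0, 0, 0, 0, 0, 0, 0.4], [0, 0, 0, 0, 0, 0, 0.4], [0, 0, 0, 0, 0, 0, 0.4], [0, 0, 0, 0, 0, 0, 0.4]])

```text
clock: 17.25
position: [390.8, 349.4, 23.8]
ee_rot: [1.0, -0.031, 0.0, -0.0]
contact_force: [-1.4, -0.7, 7.0]
gripper_width: 55.4
grasp_force: 62.0
```

Request:
servo_tool(plan=[[0, 0, 0.03, 0, 0, 0, 0.4], [0, 0, 0.08, 0, 0, 0, 0.4], [0, 0, 0.1, 0, 0, 0, 0.4], [0, 0, 0.1, 0, 0, 0, 0.4], [0.093, -0.0998, 0, 0, 0, 0, 0.4], [0.093, -0.0998, 0, 0, 0, 0, 0.4], [0.093, -0.0998, 0, 0, 0, 0, 0.4], [0.093, -0.0998, 0, 0, 0, 0, 0.4], [0.093, -0.0998, 0, 0, 0, 0, 0.4], [0.093, -0.0998, 0, 0, 0, 0, 0.4], [0.093, -0.0998, 0, 0, 0, 0, 0.4], [0.093, -0.0998, 0, 0, 0, 0, 0.4], [0, 0, 0, 0, 0, 0, 0.4], [0, 0, 0, 0, 0, 0, 0.4]])

```text
clock: 19.0
position: [613.2, 109.5, 115.3]
ee_rot: [0.999, -0.032, -0.001, 0.0]
contact_force: [-0.4, -0.2, -1.1]
gripper_width: 55.7
grasp_force: 63.8
```

Run:
```python
from h import *
d=snap("wrist"); np.savez("w7.npz",**d); C=cloud(d); Z=C[...,2]; im=d["image"].astype(int)
s=arm.read_state();print(s["clock"],s["position"].round(1),s["contact_force"].round(1),s["gripper_width"])
x,y,z=s["position"]
near=np.hypot(C[...,0]-x,C[...,1]-y)<50
m=near&(im.min(2)>100)&(Z>z-18)&(Z<z+12); P=C[m]; print("foot",m.sum(),P.min(0).round(1),P.max(0).round(1),P.mean(0),np.percentile(P[:,2],[5,25,50,75,95]))
save(d,"w7.png",(120,120,440,420),2)
d=snap("side"); save(d,"s7.png",(180,200,330,300),4); np.savez("s7.npz",**d)
```

```text
19.05 [613.1 110.  115.4] [-0.4  0.1 -2.1] 55.52078567897311
foot 4862 [594.4  73.5  97.5] [649.3 143.6 122.9] [640.41253371 107.2359666  115.39481134] [101.83740078 112.7560005  116.99391846 120.30682182 121.19707633]
```

View pics/w7.png

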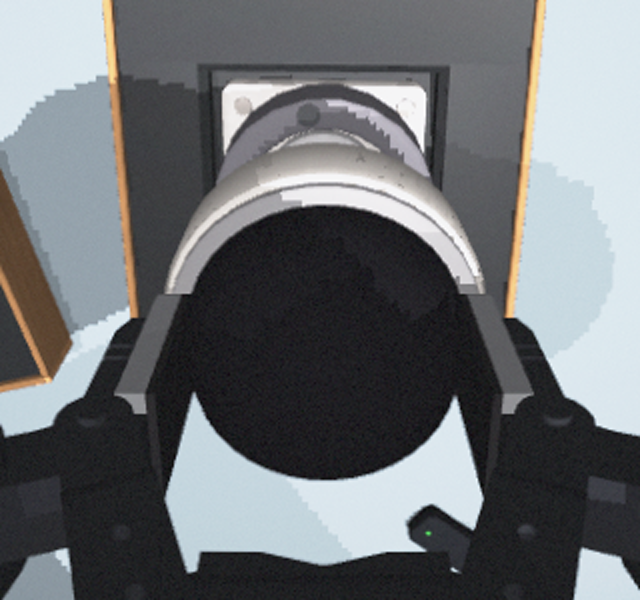

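The camera is held upright, foot centre about (613.3,109), over the ring. I lower it.

Request:
servo_tool(plan=[[0.002, 0, -0.04, 0, 0, 0, 0.4], [0, 0, -0.04, 0, 0, 0, 0.4], [0, 0, -0.04, 0, 0, 0, 0.4], [0, 0, -0.01, 0, 0, 0, 0.4], [0, 0, -0.01, 0, 0, 0, 0.4], [0, 0, -0.01, 0, 0, 0, 0.4], [0, 0, 0, 0, 0, 0, 0.4], [0, 0, 0, 0, 0, 0, 0.4]])

```text
clock: 20.1
position: [614.6, 109.6, 70.8]
ee_rot: [1.0, -0.032, 0.0, -0.0]
contact_force: [0.3, -0.5, -2.0]
gripper_width: 55.8
grasp_force: 63.8
```

Request:
servo_tool(plan=[[0, 0, -0.005, 0, 0, 0, 0.4], [0, 0, 0, 0, 0, 0, 0.4], [0, 0, 0, 0, 0, 0, 0.4]])

```text
clock: 20.48
position: [615.0, 109.7, 69.7]
ee_rot: [1.0, -0.031, 0.001, -0.0]
contact_force: [-0.6, 0.3, 1.4]
gripper_width: 55.4
grasp_force: 64.2
```

Contact is felt (force -2.0 to +1.4 N). I release and look.

Request:
servo_tool(plan=[[0, 0, 0, 0, 0, 0, 0.85], [0, 0, 0, 0, 0, 0, 1], [0, 0, 0, 0, 0, 0, 1], [0, 0, 0.05, 0, 0, 0, 1], [0, 0, 0.15, 0, 0, 0, 1], [0, 0, 0.15, 0, 0, 0, 1], [0, 0, 0.1, 0, 0, 0, 1], [-0.1, 0, 0, 0, 0, 0, 1], [0, 0, 0, 0, 0, 0, 1], [0, 0, 0, 0, 0, 0, 1]])

```text
clock: 21.72
position: [584.8, 109.7, 204.9]
ee_rot: [1.0, -0.031, 0.001, -0.0]
contact_force: [0.2, -0.1, 0.8]
gripper_width: 85.4
grasp_force: 0.0
```

```bash
cat > cam.py <<'E'
from h import *
d=snap("wrist"); np.savez("w8.npz",**d); C=cloud(d); Z=C[...,2]; im=d["image"].astype(int)
s=arm.read_state();print(s["clock"],s["position"].round(1),s["joints"].round(2))
near=np.hypot(C[...,0]-613,C[...,1]-109)<50
m=near&(Z>58)&(Z<76)&(im.min(2)>90); P=C[m]; print("foot",m.sum(),P.min(0).round(1),P.max(0).round(1),cv2.minEnclosingCircle(P[:,:2].astype(np.float32)))
A=C[near&(Z>69)&(Z<75)&(im.min(2)>90)]; n=np.linalg.lstsq(np.c_[A[:,:2]-A[:,:2].mean(0),np.ones(len(A))],A[:,2],rcond=None)[0]; print("tilt",n.round(3),len(A))
m=near&(Z>92); P=C[m]; print("dome",P.mean(0).round(1),P[:,2].max())
save(d,"w8.png",sc=1)
E
python3 cam.py
```

```text
21.775 [584.9 109.6 204.4] [ 0.46  0.35 -0.11  0.   -1.11  1.05]
foot 1690 [578.6  73.4  58.4] [650. 145.  76.] ((614.2626342773438, 109.05667877197266), 35.99526596069336)
tilt [-1.3000e-02  1.0000e-03  7.2917e+01] 1192
dome [601.5 112.5 239.1] 293.0475678682856
```

View pics/w8.png

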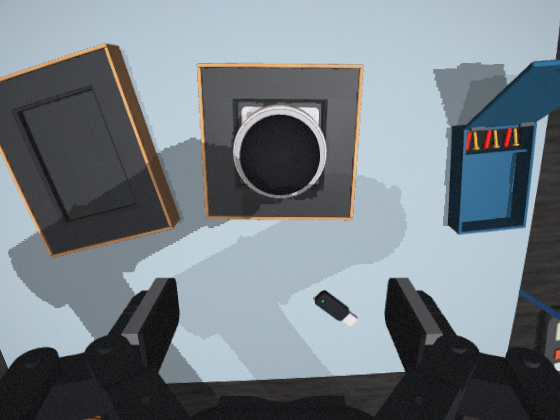

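The camera stands centred at (614.3,109.1), level, foot top at z≈73 (expected 71). Next I turn the hand to the stick's line, with the wrist camera on the robot's side to stay clear of the lid.

Request:
servo_tool(plan=[[-0.0393, -0.0121, -0.025, 0, 0, -0.0874, 0.5], [-0.0393, -0.0121, -0.025, 0, 0, -0.0874, 0.5], [-0.0393, -0.0121, -0.025, 0, 0, -0.0874, 0.5], [-0.0393, -0.0121, -0.025, 0, 0, -0.0874, 0.5], [-0.0393, -0.0121, -0.025, 0, 0, -0.0874, 0.5], [-0.0393, -0.0121, -0.025, 0, 0, -0.0874, 0.5], [-0.0393, -0.0121, -0.025, 0, 0, -0.0874, 0.5], [-0.0393, -0.0121, -0.025, 0, 0, -0.0874, 0.5], [-0.0393, -0.0121, -0.025, 0, 0, -0.0874, 0.5], [-0.0393, -0.0121, -0.025, 0, 0, -0.0874, 0.5], [-0.0393, -0.0121, -0.025, 0, 0, -0.0874, 0.5], [-0.0393, -0.0121, -0.025, 0, 0, -0.0874, 0.5], [-0.0393, -0.0121, -0.025, 0, 0, -0.0874, 0.5], [0, 0, 0, 0, 0, 0, 0.5], [0, 0, 0, 0, 0, 0, 0.5]])

```text
clock: 23.65
position: [432.3, 62.8, 106.9]
ee_rot: [-0.393, 0.919, -0.0, 0.001]
contact_force: [1.1, 0.0, -0.4]
gripper_width: 43.1
grasp_force: 0.0
```

Run:
```python
from h import *
d=snap("wrist"); np.savez("w9.npz",**d); C=cloud(d); Z=C[...,2]; im=d["image"].astype(int)
s=arm.read_state();print(s["clock"],s["position"].round(1),s["joints"].round(2), R.from_quat(s["ee_rot"]).as_matrix()[:,0].round(3))
near=np.hypot(C[...,0]-430,C[...,1]-61)<38
for n,m,z in (("black",near&(im.max(2)<90)&(Z<18),11.5),("plug",near&(im.min(2)>180)&(im.max(2)-im.min(2)<25),8)):
    n_,l,st,ce=cv2.connectedComponentsWithStats(m.astype(np.uint8)); k=1+st[1:,4].argmax(); P=onplane(d,px(l==k),z); print(n,rect(P),P.mean(0).round(1),np.median(Z[l==k]))
```

```text
23.7 [432.3  62.8 106.9] [ 0.52  0.21 -0.61  0.   -0.75 -1.28] [-0.691 -0.723 -0.001]
black ((432.6407470703125, 64.05316162109375), (40.135406494140625, 18.13427734375), 46.29204559326172) [432.3  63.7  11.5] 11.973437111726867
plug ((414.17425537109375, 44.7131462097168), (8.27949333190918, 10.761554718017578), 46.297367095947266) [414.1  43.8   8. ] 10.25039532482998
```

Request:
servo_tool(plan=[[-0.0053, -0.003, -0.05, 0, 0, 0, 0.5], [0, 0, -0.05, 0, 0, 0, 0.5], [0, 0, -0.05, 0, 0, 0, 0.5], [0, 0, -0.05, 0, 0, 0, 0.5], [0, 0, -0.05, 0, 0, 0, 0.5], [0, 0, -0.05, 0, 0, 0, 0.5], [0, 0, -0.0185, 0, 0, 0, 0.5], [0, 0, -0.0185, 0, 0, 0, 0.5], [0, 0, 0, 0, 0, 0, 0.5], [0, 0, 0, 0, 0, 0, 0], [0, 0, 0, 0, 0, 0, 0], [0, 0, 0, 0, 0, 0, 0], [0, 0, 0, 0, 0, 0, 0]])

```text
clock: 25.32
position: [429.9, 61.6, 6.0]
ee_rot: [-0.392, 0.92, -0.0, 0.001]
contact_force: [-0.4, 0.6, 6.4]
gripper_width: 15.7
grasp_force: 59.1
```

Request:
servo_tool(plan=[[0, 0, 0.03, 0, 0, 0, 0], [0, 0, 0.1, 0, 0, 0, 0], [0, 0, 0.15, 0, 0, 0, 0], [0, 0, 0.13, 0, 0, 0, 0], [0.039, -0.0817, 0, 0, 0, -0.0638, 0], [0.039, -0.0817, 0, 0, 0, -0.0638, 0], [0.039, -0.0817, 0, 0, 0, -0.0638, 0], [0.039, -0.0817, 0, 0, 0, -0.0638, 0], [0.039, -0.0817, 0, 0, 0, -0.0638, 0], [0.039, -0.0817, 0, 0, 0, -0.0638, 0], [0, 0, 0, 0, 0, 0, 0], [0, 0, 0, 0, 0, 0, 0]])

```text
clock: 26.82
position: [499.2, -85.4, 128.4]
ee_rot: [-0.021, 1.0, 0.0, -0.0]
contact_force: [-0.1, -0.8, 0.5]
gripper_width: 15.4
grasp_force: 58.7
```

Run:
```python
from h import *
d=snap("wrist"); np.savez("w10.npz",**d); save(d,"w10.png",sc=1.3)
s=arm.read_state();print(s["clock"],s["position"].round(1),s["joints"].round(2), R.from_quat(s["ee_rot"]).as_matrix()[:,0].round(3),s["gripper_width"])
for f in ("w8.npz","w10.npz"):
    d=dict(np.load(f)); C=cloud(d); Z=C[...,2]; im=d["image"].astype(int)
    b=(im[...,2]>im[...,0]+25)
    m=b&(abs(C[...,0]-565)<70)&(abs(C[...,1]+86)<50)&(Z>23)&(Z<31)&(C[...,0]<612); P=C[m]
    print(f,m.sum(),rect(P),P.min(0).round(1),P.max(0).round(1))
    L=C[b&(Z>45)&(Z<150)&(abs(C[...,1]+86)<50)&(C[...,0]>590)]
    if len(L): print("lid",len(L),np.polyfit(L[:,2],L[:,0],1),L.max(0),L.min(0))
```

```text
26.875 [499.2 -85.1 128.5] [ 0.15  0.29 -0.42 -0.   -0.86 -1.68] [-0.999 -0.042  0.   ] 15.313432073426041
w8.npz 1155 ((565.2362670898438, -86.43404388427734), (96.2356948852539, 67.96328735351562), 2.469559669494629) [ 516.9 -121.6   23. ] [612.  -50.8  31. ]
lid 3055 [5.80568062e-01 6.02381671e+02] [672.37365373 -48.80652207 117.35457237] [ 627.31881291 -115.08073475   45.00268147]
w10.npz 728 ((535.4495849609375, -88.11870574951172), (36.37525939941406, 66.48631286621094), 3.34605073928833) [ 517.7 -121.7   23. ] [555.5 -54.3  30.4]
lid 1716 [5.85819506e-01 6.02560331e+02] [641.63505246 -58.01672546  65.54809601] [ 626.97695089 -102.81652407   45.02303239]
```

View pics/w10.png

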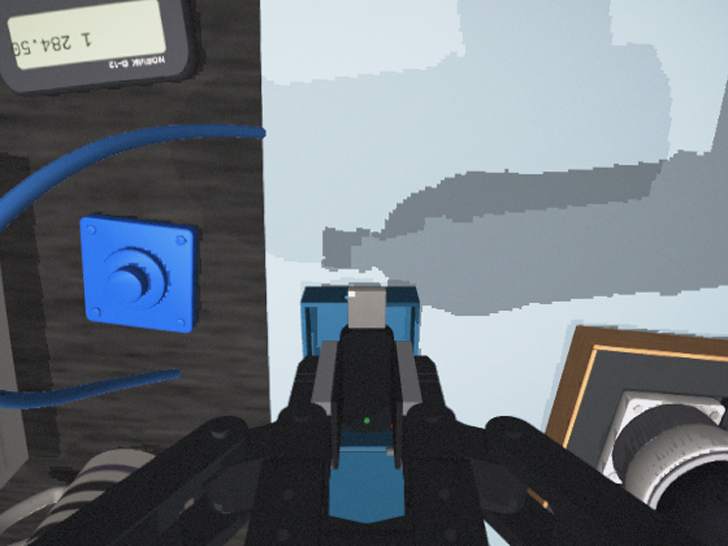

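The stick is held, plug toward the robot at pixel (366,305). The case is below with its near end at x=517, so its origin is about (567.3,-86.3), yaw 2.4°; the lid leans 30° past upright. I lower the stick in.

Request:
servo_tool(plan=[[0.0493, -0.0013, 0, 0, 0, 0, 0], [0.0493, -0.0013, 0, 0, 0, 0, 0], [0.0493, -0.0013, 0, 0, 0, 0, 0], [0.0493, -0.0013, 0, 0, 0, 0, 0], [0, 0, 0, 0, 0, 0, 0], [0, 0, -0.07, 0, 0, 0, 0], [0, 0, -0.07, 0, 0, 0, 0], [0, 0, -0.07, 0, 0, 0, 0], [0, 0, -0.07, 0, 0, 0, 0], [0, 0, -0.07, 0, 0, 0, 0], [0, 0, -0.0155, 0, 0, 0, 0], [0, 0, -0.0155, 0, 0, 0, 0], [0, 0, -0.0155, 0, 0, 0, 0], [0, 0, 0, 0, 0, 0, 0]])

```text
clock: 28.62
position: [559.0, -87.1, 9.6]
ee_rot: [-0.02, 1.0, 0.0, 0.0]
contact_force: [0.3, 0.7, -0.4]
gripper_width: 15.7
grasp_force: 58.7
```

Request:
servo_tool(plan=[[0, 0, -0.003, 0, 0, 0, 0], [0, 0, 0, 0, 0, 0, 0.28], [0, 0, 0, 0, 0, 0, 0.28], [0, 0, 0, 0, 0, 0, 0.28], [0, 0, 0.05, 0, 0, 0, 0.28], [0, 0, 0.15, 0, 0, 0, 0.28], [0, 0, 0.15, 0, 0, 0, 0.28], [0, 0, 0.15, 0, 0, 0, 0.28], [0, 0, 0.15, 0, 0, 0, 0.28], [0, 0, 0, 0, 0, 0, 0], [0, 0, 0, 0, 0, 0, 0]])

```text
clock: 30.0
position: [558.4, -87.1, 203.9]
ee_rot: [-0.02, 1.0, 0.0, 0.0]
contact_force: [0.8, 0.4, -1.2]
gripper_width: -0.3
grasp_force: 0.0
```

Run:
```python
from h import *
d=snap("wrist"); np.savez("w11.npz",**d); save(d,"w11.png",(150,100,450,350),2.4)
s=arm.read_state();print(s["clock"],s["position"].round(1),s["gripper_width"])
C=cloud(d); Z=C[...,2]; im=d["image"].astype(int)
m=(abs(C[...,0]-555)<35)&(abs(C[...,1]+86)<28)&(im.max(2)<70); P=C[m]; print(m.sum(),rect(P),np.median(P[:,2]))
```

```text
30.05 [558.1 -87.1 203. ] 0.011654586554690084
20989 ((550.747802734375, -85.98526000976562), (56.03301239013672, 61.37269592285156), 89.86732482910156) 261.8689024848894
```

View pics/w11.png

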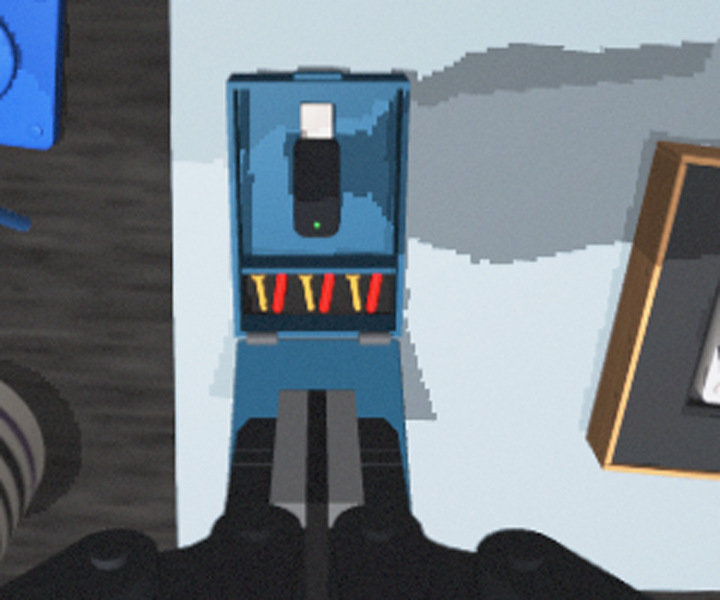

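The stick lies flat in its space, plug at (317,120) and body at (317,190). I go behind the lid and push it over.

Request:
servo_tool(plan=[[0.125, 0.0025, 0, 0, 0, 0, 0], [0.125, 0.0025, 0, 0, 0, 0, 0], [0.125, 0.0025, 0, 0, 0, 0, 0], [0.125, 0.0025, 0, 0, 0, 0, 0], [0, 0, 0, 0, 0, 0, 0], [0, 0, -0.09, 0, 0, 0, 0], [0, 0, -0.09, 0, 0, 0, 0], [0, 0, -0.09, 0, 0, 0, 0], [0, 0, -0.09, 0, 0, 0, 0], [0, 0, 0, 0, 0, 0, 0]])

```text
clock: 31.3
position: [705.9, -84.3, 92.0]
ee_rot: [-0.02, 1.0, -0.0, -0.004]
contact_force: [-0.8, -0.2, -0.2]
gripper_width: 0.2
grasp_force: 0.0
```

Request:
servo_tool(plan=[[-0.035, 0, 0, 0, 0, 0, 0], [-0.035, 0, 0, 0, 0, 0, 0], [-0.035, 0, 0, 0, 0, 0, 0], [-0.035, 0, 0, 0, 0, 0, 0], [-0.035, 0, 0, 0, 0, 0, 0], [-0.035, 0, 0, 0, 0, 0, 0], [-0.035, 0, 0, 0, 0, 0, 0], [-0.035, 0, 0, 0, 0, 0, 0], [-0.035, 0, 0, 0, 0, 0, 0], [-0.035, 0, 0, 0, 0, 0, 0], [-0.035, 0, 0, 0, 0, 0, 0], [-0.035, 0, 0, 0, 0, 0, 0], [-0.035, 0, 0, 0, 0, 0, 0], [0, 0, 0, 0, 0, 0, 0], [0, 0, 0, 0, 0, 0, 0], [0, 0, 0, 0, 0, 0, 0]])

```text
clock: 33.3
position: [572.8, -84.1, 95.5]
ee_rot: [-0.02, 1.0, -0.0, 0.0]
contact_force: [0.6, 0.0, -0.1]
gripper_width: -0.1
grasp_force: 0.0
```

```bash
cat > case.py <<'E'
from h import *
import sys
s=arm.read_state();print(s["clock"],s["position"].round(1),s["contact_force"].round(1),s["gripper_width"])
d=snap("wrist"); np.savez(sys.argv[1]+".npz",**d); C=cloud(d); Z=C[...,2]; im=d["image"].astype(int)
b=(im[...,2]>im[...,0]+25)&(abs(C[...,0]-568)<75)&(abs(C[...,1]+86)<50)&(Z>22)
P=C[b&(Z<130)]; print(len(P),P.min(0),P.max(0),np.percentile(P[:,2],[5,50,95])); Q=C[b&(Z<38)]; print(rect(Q))
E
python3 case.py w12
```

```text
33.3 [572.8 -84.1  95.5] [ 0.6  0.  -0.1] -0.11838405621195845
8461 [ 518.18010496 -121.70055874   22.02750274] [624.37241718 -51.6133225  116.79679978] [29.57834189 33.05337463 34.13206534]
((571.3324584960938, -86.53997039794922), (103.96946716308594, 66.30833435058594), 2.295097827911377)
```

The lid is shut: flat top at z≈33 over the whole case. I grasp the case across its width.

Request:
servo_tool(plan=[[-0.0177, -0.0073, 0, 0, 0, 0, 1], [0, 0, 0, 0, 0, 0, 1], [0, 0, 0, 0, 0, 0, 1], [0, 0, -0.05, 0, 0, 0, 1], [0, 0, -0.05, 0, 0, 0, 1], [0, 0, -0.05, 0, 0, 0, 1], [0, 0, -0.05, 0, 0, 0, 1], [0, 0, -0.05, 0, 0, 0, 1], [0, 0, -0.0167, 0, 0, 0, 1], [0, 0, -0.0167, 0, 0, 0, 1], [0, 0, 0, 0, 0, 0, 1], [0, 0, 0, 0, 0, 0, 0.5], [0, 0, 0, 0, 0, 0, 0.5], [0, 0, 0, 0, 0, 0, 0.5], [0, 0, 0, 0, 0, 0, 0.5]])

```text
clock: 35.22
position: [567.9, -86.2, 11.6]
ee_rot: [-0.02, 1.0, -0.0, 0.001]
contact_force: [-0.8, 0.9, 6.2]
gripper_width: 64.0
grasp_force: 67.7
```

Request:
servo_tool(plan=[[0, 0, 0.03, 0, 0, 0, 0.5], [0, 0, 0.08, 0, 0, 0, 0.5], [0, 0, 0.12, 0, 0, 0, 0.5], [0, 0, 0.12, 0, 0, 0, 0.5], [0, 0, 0.12, 0, 0, 0, 0.5], [-0.0667, 0.158, 0, 0, 0, 0.0088, 0.5], [-0.0667, 0.158, 0, 0, 0, 0.0088, 0.5], [-0.0667, 0.158, 0, 0, 0, 0.0088, 0.5], [-0.0667, 0.158, 0, 0, 0, 0.0088, 0.5], [0.104, 0.158, 0, 0, 0, 0.0088, 0.5], [0.104, 0.158, 0, 0, 0, 0.0088, 0.5], [0.104, 0.158, 0, 0, 0, 0.0088, 0.5], [0.104, 0.158, 0, 0, 0, 0.0088, 0.5], [0, 0, 0, 0, 0, 0, 0.5], [0, 0, 0, 0, 0, 0, 0.5]])

```text
clock: 37.1
position: [610.9, 292.3, 150.4]
ee_rot: [-0.09, 0.996, -0.001, -0.001]
contact_force: [-0.1, -0.7, -1.2]
gripper_width: 64.3
grasp_force: 66.9
```

Run:
```python
from h import *
s=arm.read_state();print(s["clock"],s["position"].round(1),s["contact_force"].round(1),s["gripper_width"],R.from_quat(s["ee_rot"]).as_matrix()[:,0].round(3))
d=snap("wrist"); np.savez("w13.npz",**d); save(d,"w13.png",sc=1.2); C=cloud(d); Z=C[...,2]; im=d["image"].astype(int)
x,y,z=s["position"]
m=(im[...,2]>im[...,0]+25)&(abs(C[...,0]-x)<70)&(abs(C[...,1]-y)<60)&(Z>z+10)&(Z<z+35); P=C[m]; print("case",len(P),rect(P),P.min(0),P.max(0),np.percentile(P[:,2],[5,50,95]))
t=(abs(C[...,0]-613)<110)&(abs(C[...,1]-293)<100)&(Z>22)&(Z<36); print("tray",rect(C[t]))
```

```text
37.1 [610.9 292.3 150.4] [-0.1 -0.7 -1.2] 64.30713562429264 [-0.984 -0.18   0.003]
case 19630 ((611.8775634765625, 291.90399169921875), (103.12113189697266, 91.52050018310547), 9.23778247833252) [558.02931004 245.60370078 160.40357459] [667.33130189 335.65249127 180.2936971 ] [168.01098498 171.82689374 172.83651703]
tray ((563.405029296875, 284.2884521484375), (69.81105041503906, 130.8404083251953), 9.78665828704834)
```

View pics/w13.png

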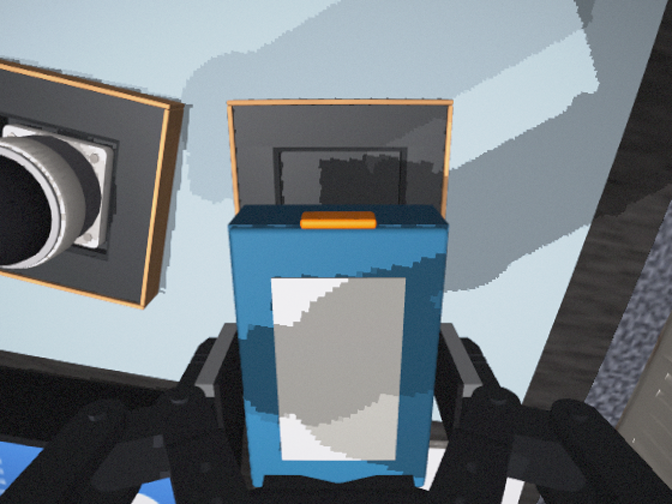

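The case is held level over the long recess, latch toward the robot at (338,220). I'll compute the offset from its near corners and the tray's near end.

Run:
```python
from h import *
d=dict(np.load("w13.npz")); f=lambda u,v:(u/1.2,v/1.2)
q=onplane(d,[f(230,229),f(448,229)],171.8); print("case corners",q.round(1)); 
m=q.mean(0); e=q[0]-q[1]; a=np.arctan2(-e[0],e[1]) ; a=np.arctan2(e[1],e[0]); print(np.linalg.norm(e),np.degrees(a)%180-90)
u=np.array([np.cos(np.radians(10.3)),np.sin(np.radians(10.3))]); print("case centre",(m[:2]+50*u).round(1))
t=onplane(d,[f(228,101),f(453,101)],30); m=t.mean(0); e=t[0]-t[1]; print("tray corners",t.round(1),np.linalg.norm(e),np.degrees(np.arctan2(e[1],e[0]))%180-90,"centre",(m[:2]+84*u).round(1))
r=onplane(d,[f(275,149),f(406,149)],27); m=r.mean(0); print("recess corners",r.round(1),"centre",(m[:2]+57*u).round(1))
```

```text
case corners [[569.9 252.7 171.8]
 [558.6 314.7 171.8]]
62.96264557053145 10.343983715063175
case centre [613.5 292.7]
tray corners [[542.4 215.3  30. ]
 [519.3 341.9  30. ]] 128.66191765294687 10.335411893879694 centre [613.5 293.6]
recess corners [[565.1 245.3  27. ]
 [551.1 322.   27. ]] centre [614.2 293.8]
```

Request:
servo_tool(plan=[[0.001, 0.003, 0, 0, 0, 0, 0.5], [0, 0, -0.06, 0, 0, 0, 0.5], [0, 0, -0.06, 0, 0, 0, 0.5], [0, 0, -0.06, 0, 0, 0, 0.5], [0, 0, -0.06, 0, 0, 0, 0.5], [0, 0, -0.06, 0, 0, 0, 0.5], [0, 0, -0.06, 0, 0, 0, 0.5], [0, 0, -0.02, 0, 0, 0, 0.5], [0, 0, -0.02, 0, 0, 0, 0.5], [0, 0, -0.02, 0, 0, 0, 0.5], [0, 0, 0, 0, 0, 0, 0.5], [0, 0, 0, 0, 0, 0, 0.5]])

```text
clock: 38.65
position: [612.3, 293.8, 25.8]
ee_rot: [-0.09, 0.996, 0.0, 0.0]
contact_force: [0.3, -0.4, -1.5]
gripper_width: 64.6
grasp_force: 67.0
```

Request:
servo_tool(plan=[[0, 0, -0.004, 0, 0, 0, 0.5], [0, 0, 0, 0, 0, 0, 0.5], [0, 0, 0, 0, 0, 0, 1], [0, 0, 0, 0, 0, 0, 1], [0, 0, 0, 0, 0, 0, 1], [0, 0, 0.05, 0, 0, 0, 1], [0, 0, 0.15, 0, 0, 0, 1], [0, 0, 0.15, 0, 0, 0, 1], [0, 0, 0.2, 0, 0, 0, 1], [-0.2, -0.1, 0.15, 0, 0, 0, 1], [-0.15, -0.1, 0.15, 0, 0, 0, 1], [0, 0, 0, 0, 0, 0, 1], [0, 0, 0, 0, 0, 0, 1]])

```text
clock: 40.28
position: [525.7, 243.9, 265.2]
ee_rot: [-0.09, 0.996, 0.001, 0.001]
contact_force: [0.6, 0.3, 0.2]
gripper_width: 85.4
grasp_force: 0.0
```

Run:
```python
from h import *
s=arm.read_state();print(s["clock"],s["position"].round(1),s["contact_force"].round(1))
d=snap("wrist"); np.savez("w14.npz",**d); C=cloud(d); Z=C[...,2]; im=d["image"].astype(int)
b=(im[...,2]>im[...,0]+25)&(abs(C[...,0]-613)<80)&(abs(C[...,1]-293)<60)&(Z>35)&(Z<60); P=C[b]; print("case",len(P),rect(P),np.percentile(P[:,2],[2,50,98]))
A=np.c_[P[:,:2]-P[:,:2].mean(0),np.ones(len(P))]; print("tilt",np.linalg.lstsq(A,P[:,2],rcond=None)[0].round(3))
t=(abs(C[...,0]-613)<110)&(abs(C[...,1]-293)<100)&(Z>22)&(Z<36); print("tray",rect(C[t]))
n=(np.hypot(C[...,0]-613,C[...,1]-109)<50)&(Z>58)&(Z<76)&(im.min(2)>90); P=C[n]; print("foot",n.sum(),cv2.minEnclosingCircle(P[:,:2].astype(np.float32)) if len(P) else 0)
save(d,"w14.png",sc=1)
d=snap("side"); save(d,"s14.png",(150,150,450,400),2)
```

```text
40.275 [525.7 243.9 265.2] [0.6 0.3 0.2]
case 3021 ((614.1765747070312, 293.93206787109375), (100.97410583496094, 66.18920135498047), 10.392614364624023) [39.5519116  46.88906661 48.41361376]
tilt [1.000e-02 5.000e-03 4.648e+01]
tray ((612.513916015625, 293.1794128417969), (169.41043090820312, 130.7675323486328), 10.530193328857422)
foot 1185 ((613.1859741210938, 109.54975891113281), 36.245697021484375)
```

View pics/s14.png

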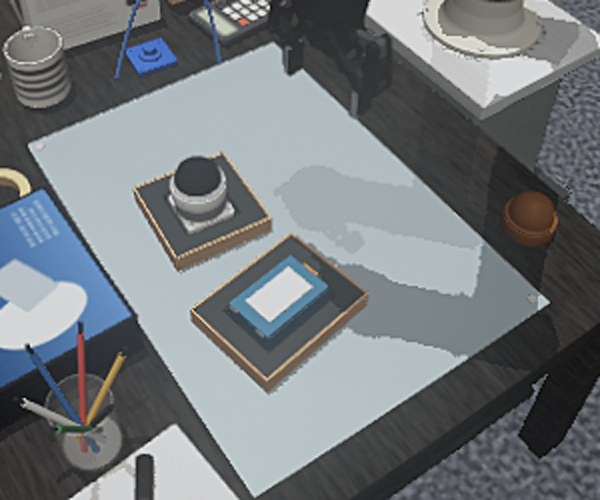

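The side view shows the shut case flat in the long recess (280,293) with its top at z=46.9 (46.5 expected). The camera stands centred on its stack at (198,190). The mug and calculator have not moved. I hand in.

```bash
python3 -c "
from bench import arm; print(arm.job_done())"
```

```text
the job is handed in; nothing more can be done
None
```

The camera kit is packed and handed in at about 40 s: the stick is in the shut case in the long recess, and the mount, ring and dome camera are stacked centred in the square one. My last measurements confirmed this; no verdict came back.

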